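# File a painted panel in a lever arch file

## Robot

A 7-joint arm with a two-finger parallel gripper is mounted at the origin on the work surface. World frame = base frame: x ahead of the robot, y to its left, z up, the work surface at z = 0. Lengths are in mm, angles in rad, forces in N, time in s.
With the tool pointing down it reaches from about 425 to 925 mm from the base axis. Payload 6.8 kg.
Tool frame: the origin (TCP) lies on the centre line of the jaws, within the pads' length; the fingertips stand 19 mm ahead of it and the grasp point (between the pads) is the TCP; z points along the fingers, y is the line along which they close (so a half turn about z gives the same grasp; the last joint's range is limited). The gripper opens to 88 mm and grips with 3 to 60 N. Pads are 20 mm wide; open, the fingers measure 115 mm over their backs; the gripper's body (75 mm by 178 mm) begins 61 mm behind the grasp point.
Start: joints at [1.047, 0.477, 0.022, 1.555, -0.011, 1.109, -0.083], TCP at [272.658, -617.499, 241.664] pointing down, gripper open.
Joint ranges: [-2.96, 2.96], [-0.34, 2.1], [-1.41, 1.46], [0.24, 2.44], [-1.37, 4.51], [0.17, 1.92], [-2.96, 2.96]. Speed limits (rad/s): [2.39, 2.39, 3.14, 3.14, 3.14, 3.14, 3.14].

## Interface

Orientations are given as [roll, pitch, yaw] about the fixed x, y, z axes, in that order (R = Rz(yaw) Ry(pitch) Rx(roll)).
In Python, from workcell import robot gives the robot as it stands. The module is installed in compiled form; this text tells all that it offers.
- The arm moves only by the tool arm_command, never from a script. Its argument "moves" is a list of rows, each a list of 7 numbers: the shift along the tool's x, y, z in m, then the turn, a rotation vector about the tool's x, y, z in rad, then the closure, from 0 (fully open) to 1 (shut). In form: [[dx, dy, dz, rx, ry, rz, jaw], ...]. A call has 1 to 20 rows; each row is the pose to reach, as a shift and turn from the pose commanded when the call began, along the tool's axes at that moment; what a row does not reach only later rows make up. A row lasts 1/8 s, in which the tool goes at most 62.5 mm and 10.7 degrees, less where a joint would pass 70% of its speed; a pose out of reach is approached as far as the arm can. A call with a gripper value outside its range is refused whole. The fingers move at their own pace and stop on an object; "newtons" is the grip in N (left out, the last holds). Time passes only in rows, so rows that repeat a pose let the fingers close. It gives the time, the measured TCP pose, the force, the opening and the grip force at its end, in the units of the state.
- robot.get_state(): the state, without advancing time (a new reading comes with each control period).
- robot.get_image(name): name is "side" or "top"; returns a dict with "image" (400x640x3 uint8, red, green, blue), "depth" (400x640 float32, mm along the optical axis (not along the pixel's ray), 0 where there is no reading), "fx", "fy", "cx", "cy" (pixels), "dist_coeffs" ([k1, k2, p1, p2, k3] as OpenCV has them; the pictures are not rectified), "pose" (4x4, takes a point from camera to world coordinates). Camera axes: x right, y up, looking along -z (the intrinsics and any distortion apply to the point x, -y, -z); pixel columns grow to the right and rows downward; lengths in mm; the calibration is good to about 2 mm. A picture is of the moment at which its call begins.
- robot.finish_job(): hands the job in; it is judged then, once.
The state is a dict: "time": time; "qpos": joint angles; "dq": joint speeds; "tau": joint torques, N m; "ee_pos": TCP position; "ee_rot": TCP orientation; "force": force on the tool from outside, world axes, zero at the start; "torque": the same for the moment, N m; "grip_width": finger opening in mm; "gripper_force": force on a finger pad.
Only numpy, scipy, OpenCV 4.12 (cv2) and the standard library are available. Lean on these libraries where they do the work, as an engineer would, in place of code of your own. Each camera call takes 0.05 s, during which the arm holds its last target. There are 200 camera calls.

## Task

File the finished painted panel that has two punched holes: lift the lever of the open lever arch file until its rings spring wide open, lower the panel gently over the two upright posts so that it lies flat on the grey bed with its painted part towards the file's back cover (away from the rings), then press the lever down fully home to close the rings. Never force the panel onto the posts or drop it, and leave all the other things where they are.

Things in the scene. Friction and masses are not known exactly. Their poses are not given: they have to be found in the camera images.
- plate_mid (a point): Blue lever arch file, open flat and fixed, 391 x 220 mm; this point is fixed to it, 24 mm above the table. y along the spine, -x to the back cover (robot's side), z up. The grey bed (top at this height) with its two posts and rings is riveted in slots: as one piece it sits up to 12 mm off either way along y (not in x, not turned). File coordinates below: from this point, bed centred.
- file: The same file; origin 24 mm below that point, on the table. Posts (steel, blunt, 6.5 mm diameter) stand at file y = +40 and -40 mm, x = 0, 37 mm above the bed. The bed is a ridge, x = -30 to +8 mm, 110 mm long; beside it the base is only 4.5 mm high, so fingers can go down on both sides between the posts.
- lever_grip (a point): Centre of the lever's black end, a round bar 16 mm in diameter, 24 mm long along the file's x, 95 mm from the lever's hinge, whose axis is along file x through x = 75, y = -95, z = 18 mm. Lever down: 42 mm above the table at file x = 75, y = 0, free below. Can be pinched from above, fingers closing along file x; it then turns between them as the lever swings. Its arm is a flat 10 x 5 mm bar.
- panel_mid (a point): Centre (half-way up) of the panel to be filed: stiff white plate, 50 mm (x) by 120 mm (y) by 6 mm (z), about 45 g, painted blue, gold, yellow and red on top, flat on a drying stand. Two 9 mm holes through it at x = +13 mm, y = +40 and -40 mm, near its +x long edge. When filed, +x points to the file's +x (the rings' side) and this point is 13 mm to -x of the posts' line, 3 mm above the bed.
- lever (a joint): Lever angle: 0 = down, home, pointing to the file's +y, rings shut; grows as it is lifted; 1.62 = stop, just past upright, its end 137 mm above the table, over the hinge. Over-centre spring: lifting takes up to 7 N at the end up to 0.5 rad, then it springs open by itself; pressing down takes up to 10 N at the end, and below 0.5 rad it pulls itself home. It stays at either end.
- arches (a joint): Angle of both rings, geared to the lever (0.62 x its angle): 0 = shut on the post tops, 1.0 = wide open. They hinge at file x = 44 mm, y = +40 and -40 mm, and reach 73 mm above the table; open, they lean away to the file's +x and leave the posts free from above.
- blank_mid (a point): Centre of the other painted panel (green, orange and copper, no holes), same size, on the other drying stand; to be left alone.
- stand_a: Fixed plywood drying stand under the panel with holes: 100 mm along its y, foot 34 mm wide and 4 mm high, then 22 mm wide up to its top at 25 mm. Origin under its middle. The panel lies on top, about centred and parallel, overhanging 14 mm on both long sides.
- stand_b: The other drying stand, same size, under the panel without holes.
- pots_1: Row of six small paint pots, 162 mm long (its x), 18 mm high; leave alone.
- pots_2: Row of four small paint pots, 108 mm long (its x), 18 mm high; leave alone.
- cup: Clear plastic cup, 80 mm wide, 100 mm high; leave alone. Origin under its middle.
- phone: Phone lying flat, 75 x 155 x 8 mm; leave alone.
- brush: Paint brush lying on the table, 170 mm long, blue handle; leave alone.
- varnish: Small jar, 44 mm wide, 75 mm high; leave alone.
Things that resemble listed ones, but are neither listed nor needed, are in the scene too. Leave any brown or purple look-alike of the part that bears panel_mid alone.

How it is judged:
By the outcome, as a careful person would: the job done as asked, in the order asked, and still so for the second after the job is handed in, with the robot touching nothing.
It also fails if it takes over 72 s, if anything falls off the work surface, if the arm or the gripper's body presses on something with over 40 N, if the wrist force passes 120 N, or if a joint passes its speed limit or range.

## Working session

There is one attempt and no reset: what is moved stays moved. The work goes in short steps, Python scripts to look and compute and a tool call to move; the robot and the scene stay as the last step left them, time stands still between calls to the robot, and variables do not carry over. Pictures are saved under pics/ and viewed, at most 10 in all, crops included, and the job is handed in when it is done.

Besides the shell and the picture viewer there is one more tool, called after "Emit:" as name(argument=value, ...), one argument or row to a line, values as JSON. arm_command: Moves the arm, as the interface text tells. Its arguments: {"type":"object","properties":{"moves":{"type":"array"},"newtons":{"type":"number"}},"required":["moves"]}

```bash
mkdir -p pics; python3 - <<'E'
from workcell import robot
import cv2,numpy as np,pickle
for n in("top","side"):
    d=robot.get_image(n); pickle.dump(d,open(n+"0.pkl","wb"))
    cv2.imwrite(f"pics/{n}0.png",d["image"][...,::-1])
    print(n,d["fx"],d["cx"],d["cy"],d["dist_coeffs"],np.round(d["pose"],3).tolist())
s=robot.get_state();print(s)
E
```

```text
top 364.5545066349422 323.6083378502434 200.54416174261664 [-0.00398092  0.          0.          0.          0.        ] [[-0.007, 0.991, -0.136, 347.102], [-1.0, -0.007, 0.001, -61.748], [0.0, 0.136, 0.991, 1047.495], [0.0, 0.0, 0.0, 1.0]]
side 414.9297308838397 318.18398428752806 193.17140409467635 [-0.07862743  0.          0.          0.          0.        ] [[-0.795, 0.332, -0.508, -179.736], [-0.607, -0.431, 0.668, 809.327], [0.003, 0.839, 0.544, 806.043], [0.0, 0.0, 0.0, 1.0]]
{'time': 0.1, 'qpos': array([ 1.04688149,  0.47770658,  0.02236792,  1.55629647, -0.01149124,
        1.10928266, -0.08308128]), 'dq': array([ 3.65511580e-05, -5.77682271e-04,  2.76962698e-04, -3.61058042e-03,
       -1.25970520e-03, -1.49091670e-04,  6.86878545e-04]), 'tau': array([ 3.14400517e-03, -5.84099901e+01,  1.53936625e+00, -2.73319262e+01,
       -5.42146806e-02,  1.31113676e-02, -1.06297094e-05]), 'ee_pos': array([ 272.43925205, -617.05076395,  240.81037858]), 'ee_rot': array([-3.14003368e+00,  1.31703417e-04,  4.15835727e-01]), 'force': array([-0.01458893,  0.89515643,  0.02974597]), 'torque': array([ 0.03693465, -0.01628925, -0.04520249]), 'gripper_force': 0.0, 'grip_width': 88.12635112095215}
```

View pics/top0.png

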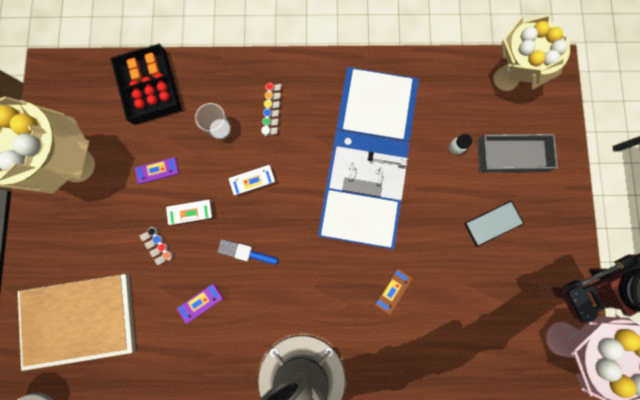

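View pics/side0.png

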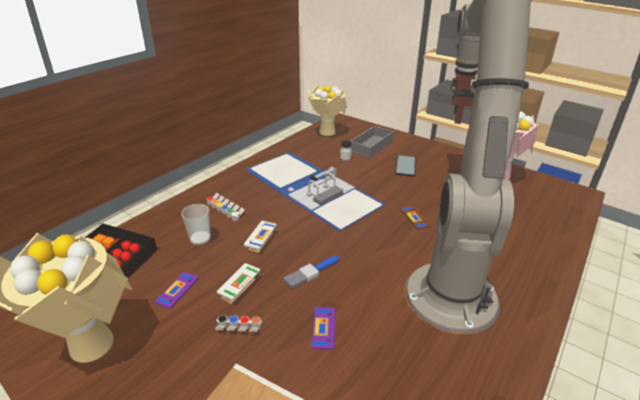

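Candidates for the panel in the top view: white plate with blue/gold at (252,180), white/green/orange at (190,212, the blank), purple at (157,170) and (200,303), and brown at (393,290). By the description I choose (252,180) and check it in a crop together with the file.

```bash
python3 - <<'E'
import cv2,numpy as np,pickle
d=pickle.load(open("top0.pkl","rb"));im=d["image"][...,::-1]
a=cv2.resize(im[155:205,222:282],None,fx=6.5,fy=6.5,interpolation=cv2.INTER_CUBIC)
b=cv2.resize(im[130:205,320:415],(390,308),interpolation=cv2.INTER_CUBIC)
c=np.zeros((330,790,3),np.uint8);c[:a.shape[0],:a.shape[1]]=a;c[:308,400:790]=b
cv2.imwrite("pics/crop1.png",c)
E
```

```text
(no output)
```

View pics/crop1.png

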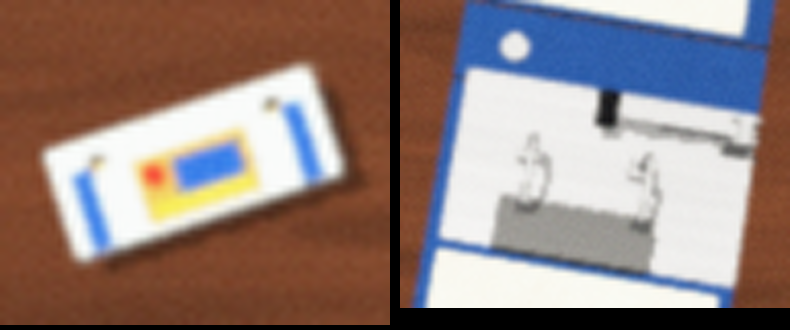

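Top view: the panel with holes is at (252,180), with its holes at about (237,180) and (263,171) near its upper edge, so its +x points up in the image (world +x). In the file, the black lever end is at about (369,157) pointing left, which makes file +y image left; the grey bed is at about (362,186).

```bash
cat > h.py <<'E'
import cv2,numpy as np,pickle
def ray(d,uv,z):
    K=np.array([[d["fx"],0,d["cx"]],[0,d["fy"],d["cy"]],[0,0,1.]])
    p=cv2.undistortPoints(np.float64(uv).reshape(-1,1,2),K,np.float64(d["dist_coeffs"])).reshape(-1,2)
    T=np.array(d["pose"]);r=np.c_[p[:,0],-p[:,1],-np.ones(len(p))]@T[:3,:3].T
    return T[:3,3]+r*((z-T[2,3])/r[:,2])[:,None]
def proj(d,P):
    K=np.array([[d["fx"],0,d["cx"]],[0,d["fy"],d["cy"]],[0,0,1.]])
    T=np.array(d["pose"]);c=(np.float64(P).reshape(-1,3)-T[:3,3])@T[:3,:3];c[:,1:]*=-1
    return cv2.projectPoints(c,np.zeros(3),np.zeros(3),K,np.float64(d["dist_coeffs"]))[0].reshape(-1,2)
def up(d,x0,y0,x1,y1,s=8):
    im=cv2.resize(d["image"][y0:y1,x0:x1],None,fx=s,fy=s,interpolation=cv2.INTER_CUBIC)
    return im.astype(int)
def px(q,x0,y0,s=8): return (np.float64(q)+.5)/s-.5+[x0,y0]
def big(m):
    c=cv2.findContours(m.astype(np.uint8),0,cv2.CHAIN_APPROX_NONE)[0]
    return max(c,key=cv2.contourArea)
def rect(P):
    (c,(w,h),a)=cv2.minAreaRect(np.float32(P[:,:2])); b=cv2.boxPoints(((c),(w,h),a))
    e=b[1]-b[0];f=b[2]-b[1]; l=e if np.hypot(*e)>np.hypot(*f) else f
    ang=np.arctan2(l[1],l[0])%np.pi
    return np.array(c),sorted((w,h)),ang-np.pi/2   # yaw of frame whose y is the long axis
E
python3 - <<'E'
from h import *
for n,box in(("top",(215,150,290,210)),("side",(235,210,285,262))):
    d=pickle.load(open(n+"0.pkl","rb"))
    im=up(d,*box); g=im.max(2); m=g>130
    c=big(m);P=ray(d,px(c[:,0],*box[:2]),31); print(n,"panel",rect(P))
d=pickle.load(open("top0.pkl","rb"));box=(320,130,415,205);im=up(d,*box)
g=im.max(2);sat=g-im.min(2)
m=(g<60);k=big(m[:40*8]);P=ray(d,px(k[:,0],*box[:2]),50);print("lever end",P.min(0),P.max(0),rect(P))
m=(sat<35)&(g>90)&(g<190);m=cv2.morphologyEx(m.astype(np.uint8),cv2.MORPH_OPEN,np.ones((17,17)))
k=big(m);P=ray(d,px(k[:,0],*box[:2]),24);print("bed",rect(P))
box=(310,55,430,255);im=up(d,*box);m=(im[...,2]>im[...,0]+50);k=big(m);P=ray(d,px(k[:,0],*box[:2]),4);print("file",rect(P))
# depth at places
D=d["depth"]
for uv in((252,180),(362,189),(390,180),(369,155)):print(uv,D[uv[1],uv[0]])
E
```

```text
top panel (array([542.66174316, 160.25619507]), [61.96388626098633, 170.27151489257812], np.float32(0.29393125))
side panel (array([534.52215576, 139.35569763]), [87.79109191894531, 153.4390106201172], np.float32(0.30052328))
lever end [ 598.02224609 -201.06617418   50.        ] [ 620.38667403 -189.04398837   50.        ] (array([ 609.25201416, -195.34962463]), [10.152680397033691, 22.494426727294922], np.float32(1.409118))
bed (array([ 527.32562256, -172.95117188]), [40.975521087646484, 111.35562133789062], np.float32(-0.18511808))
file (array([ 626.0793457 , -198.46383667]), [219.58621215820312, 520.1148681640625], np.float32(1.3937114))
(252, 180) 1033.4294
(362, 189) 1037.264
(390, 180) 1059.3817
(369, 155) 1024.1036
```

```bash
cat >> h.py <<'E'
def delta(cur,tgt):  # cur,tgt: x,y,z,yaw (tool down) -> tool-frame shift mm and rz
    c,s=np.cos(cur[3]),np.sin(cur[3]);v=np.subtract(tgt[:3],cur[:3])
    return np.round([c*v[0]+s*v[1],s*v[0]-c*v[1],-v[2],-(tgt[3]-cur[3])],4)
def apply(cur,m):  # m in m, rad -> new commanded pose
    c,s=np.cos(cur[3]),np.sin(cur[3]);a,b,d=np.array(m[:3])*1000
    return [cur[0]+c*a+s*b,cur[1]+s*a-c*b,cur[2]-d,cur[3]-m[3]]
E
python3 - <<'E'
from h import *
for n,box in(("top",(222,155,282,205)),("side",(235,212,285,262))):
    d=pickle.load(open(n+"0.pkl","rb"))
    im=up(d,*box)
    for t in (90,120,150):
        c=big(im[...,2]>t);P=ray(d,px(c[:,0],*box[:2]),31); print(n,t,"panel",rect(P))
    if n=="top":
        g=im.max(2);gi=im.astype(np.uint8)
        for q in((97,162),(270,104)):
            x,y=int(q[0]*8/6.5),int(q[1]*8/6.5);w=g[y-14:y+15,x-14:x+15];W=np.clip(215-w,0,None).astype(float)
            yy,xx=np.mgrid[y-14:y+15,x-14:x+15];u=[(xx*W).sum()/W.sum(),(yy*W).sum()/W.sum()]
            print("hole",w.min(),u,ray(d,px([u],*box[:2]),31))
s=[272.658,-617.499,241.664,0.4158]
print(delta(s,[610.5,-194.5,150,1.393]))
E
```

```text
top 90 panel (array([548.17999268, 141.69616699]), [56.447776794433594, 126.58423614501953], np.float32(0.32163227))
top 120 panel (array([548.12091064, 141.68179321]), [54.72993850708008, 124.67759704589844], np.float32(0.3216822))
top 150 panel (array([548.13061523, 141.63374329]), [53.12133026123047, 123.2259521484375], np.float32(0.32170308))
hole 191 [np.float64(116.0911867364747), np.float64(198.8979057591623)] [[548.73943287 184.77576148  31.        ]]
hole 176 [np.float64(333.9574939564867), np.float64(127.00382755842062)] [[574.2412234  107.89989435  31.        ]]
side 90 panel (array([544.31213379, 145.18060303]), [60.506595611572266, 144.5850067138672], np.float32(0.32721102))
side 120 panel (array([545.91412354, 141.84985352]), [56.71560287475586, 132.58355712890625], np.float32(0.31923342))
side 150 panel (array([546.48199463, 141.01382446]), [53.72758483886719, 126.71729278564453], np.float32(0.32049274))
[ 479.9142 -250.4949   91.664    -0.9772]
```

Emit:
arm_command(
  moves=[
    [0.48,-0.25,0.05,0,0,-0.977,0],
    [0.48,-0.25,0.05,0,0,-0.977,0],
    [0.48,-0.25,0.05,0,0,-0.977,0],
    [0.48,-0.25,0.05,0,0,-0.977,0],
    [0.48,-0.25,0.05,0,0,-0.977,0],
    [0.48,-0.25,0.05,0,0,-0.977,0],
    [0.48,-0.25,0.05,0,0,-0.977,0],
    [0.48,-0.25,0.05,0,0,-0.977,0],
    [0.48,-0.25,0.05,0,0,-0.977,0],
    [0.48,-0.25,0.05,0,0,-0.977,0],
    [0.48,-0.25,0.05,0,0,-0.977,0],
    [0.48,-0.25,0.05,0,0,-0.977,0],
    [0.48,-0.25,0.05,0,0,-0.977,0],
    [0.48,-0.25,0.05,0,0,-0.977,0],
  ],
  newtons=20,
)

```text
time: 1.85
ee_pos: [610.4, -195.7, 191.8]
ee_rot: [3.141, 0.0, 1.392]
force: [-0.0, 0.2, -0.1]
grip_width: 88.2
gripper_force: 0.0
```

Emit:
arm_command(
  moves=[
    [0,0,0.05,0,0,0,0.3],
    [0,0,0.1,0,0,0,0.3],
    [0,0,0.13,0,0,0,0.3],
    [0,0,0.14,0,0,0,0.3],
    [0,0,0.146,0,0,0,0.3],
    [0,0,0.146,0,0,0,1],
    [0,0,0.146,0,0,0,1],
    [0,0,0.146,0,0,0,1],
    [0,0,0.146,0,0,0,1],
    [0,0,0.146,0,0,0,1],
  ],
  newtons=20,
)

```text
time: 3.1
ee_pos: [610.3, -194.9, 46.0]
ee_rot: [-3.141, 0.0, 1.393]
force: [-3.1, 0.5, 5.4]
grip_width: 23.9
gripper_force: 20.0
```

```bash
python3 - <<'E'
from workcell import robot
s=robot.get_state()
for k in("time","ee_pos","ee_rot","force","grip_width","gripper_force"):print(k,s[k])
E
```

```text
time 3.1
ee_pos [ 610.34911487 -194.89441985   45.98048674]
ee_rot [-3.14073410e+00  2.30137335e-04  1.39278775e+00]
force [-3.14707409  0.48297167  5.41308791]
grip_width 23.855293316965454
gripper_force 20.000487864017487
```

Emit:
arm_command(
  moves=[
    [-0.0005,0,-0.0095,0,0,0,1],
    [-0.0019,0,-0.0189,0,0,0,1],
    [-0.0042,0,-0.0281,0,0,0,1],
    [-0.0075,0,-0.037,0,0,0,1],
    [-0.0116,0,-0.0455,0,0,0,1],
    [-0.0166,0,-0.0536,0,0,0,1],
    [-0.0223,0,-0.0612,0,0,0,1],
    [-0.0288,0,-0.0681,0,0,0,1],
    [-0.0359,0,-0.0744,0,0,0,1],
    [-0.0437,0,-0.0799,0,0,0,1],
    [-0.0519,0,-0.0847,0,0,0,1],
    [-0.0606,0,-0.0885,0,0,0,1],
    [-0.0696,0,-0.0915,0,0,0,1],
    [-0.0789,0,-0.0936,0,0,0,1],
    [-0.0883,0,-0.0948,0,0,0,1],
    [-0.0978,0,-0.095,0,0,0,1],
    [-0.0997,0,-0.0949,0,0,0,1],
    [-0.0997,0,-0.0949,0,0,0,1],
  ],
)

```text
time: 5.35
ee_pos: [592.7, -292.9, 141.8]
ee_rot: [-3.141, -0.0, 1.393]
force: [-4.6, 4.6, 4.9]
grip_width: 23.8
gripper_force: 20.0
```

```bash
python3 - <<'E'
from h import *
c=[272.658,-617.499,241.664,.4158]
for m in([.48,-.25,.05,-.977],[0,0,.146,0],[-.0997,0,-.0949,0]): c=apply(c,m);print(np.round(c,4))
n=[c[0],c[1],200,c[3]];print(n)
print(delta(c,[548.1,141.7,200,np.pi/2+.322]))
E
```

```text
[ 610.7784 -194.9181  191.664     1.3928]
[ 610.7784 -194.9181   45.664     1.3928]
[ 593.1257 -293.0429  140.564     1.3928]
[np.float64(593.1257207348425), np.float64(-293.0429050867072), 200, 1.3928]
[ 419.902 -121.289  -59.436   -0.5  ]
```

Emit:
arm_command(
  moves=[
    [-0.0997,0,-0.0949,0,0,0,0.4],
  ],
)

```text
time: 5.48
ee_pos: [585.9, -333.4, 182.4]
ee_rot: [-3.139, -0.003, 1.4]
force: [0.8, -1.1, 0.3]
grip_width: 30.8
gripper_force: 0.0
```

That row repeated the earlier shift by mistake, so the tool also moved up and back as it released. I'll hold, read the pose and look at the lever.

Emit:
arm_command(
  moves=[
    [0,0,0,0,0,0,0.4],
    [0,0,0,0,0,0,0.4],
  ],
)

```text
time: 5.72
ee_pos: [585.6, -338.5, 184.7]
ee_rot: [3.139, 0.001, 1.392]
force: [-0.1, 1.5, 0.4]
grip_width: 49.8
gripper_force: 0.0
```

```bash
python3 - <<'E'
from workcell import robot
import cv2,numpy as np,pickle
from h import *
o=[]
for n,b in(("top",(310,100,430,220)),("side",(240,140,390,240))):
    d=robot.get_image(n); pickle.dump(d,open(n+"1.pkl","wb"))
    x0,y0,x1,y1=b;o.append(cv2.resize(d["image"][y0:y1,x0:x1,::-1],(390,int(390*(y1-y0)/(x1-x0)))))
h=max(i.shape[0] for i in o);c=np.zeros((h,790,3),np.uint8)
c[:o[0].shape[0],:390]=o[0];c[:o[1].shape[0],400:]=o[1]
cv2.imwrite("pics/open.png",c)
s=robot.get_state();p=s["ee_pos"];print(p,s["ee_rot"])
print(delta([*p,s["ee_rot"][2]],[548.1,141.7,200,np.pi/2+.322]))
E
```

```text
[ 585.31692023 -336.69105508  183.3400438 ] [-3.14148022e+00 -4.69683841e-04  1.39402996e+00]
[ 464.392  -120.7607  -16.66     -0.4988]
```

View pics/open.png

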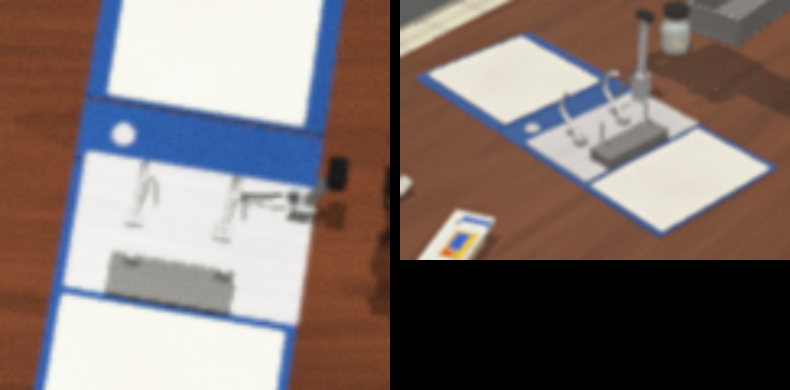

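The top crop shows the rings swung wide open (140,195 and 230,210), the bed clear at (170,280) with post tops at (130,258) and (223,275); the side crop shows the lever upright at (643,50). Now for an exact bed position.

```bash
cat >> h.py <<'E'
def rectify(d,o,yaw,z,xr,yr,st=.5):  # grid rows: file x, cols: file y about origin o
    xs=np.arange(*xr,st);ys=np.arange(*yr,st);X,Y=np.meshgrid(xs,ys,indexing="ij")
    c,s=np.cos(yaw),np.sin(yaw)
    uv=proj(d,np.c_[(o[0]+c*X-s*Y).ravel(),(o[1]+s*X+c*Y).ravel(),np.full(X.size,z)]).reshape(*X.shape,2).astype(np.float32)
    return xs,ys,cv2.remap(d["image"],uv[...,0],uv[...,1],cv2.INTER_CUBIC)
def cross(t,p,lv):
    i=np.flatnonzero((p[:-1]-lv)*(p[1:]-lv)<0);return [(round(float(t[k]+(lv-p[k])/(p[k+1]-p[k])*(t[k+1]-t[k])),1),"+" if p[k+1]>p[k] else "-") for k in i]
E
python3 - <<'E'
from h import *
o=[540,-175];yaw=-.178
for n in("top","side"):
    d=pickle.load(open(n+"1.pkl","rb"))
    xs,ys,R=rectify(d,o,yaw,24,(-60,40),(-90,90));g=R.mean(2)
    sl=lambda a,b,A,B:g[(xs>=a)&(xs<=b)][:,(ys>=A)&(ys<=B)]
    py=sl(-22,-8,-90,90).mean(0)
    print(n,"y prof",np.round(py[::12]).astype(int)); print(cross(ys,py,170),cross(ys,py,190))
    for A,B in((-25,-15),(15,25),(-8,8)):
        p=sl(-60,40,A,B).mean(1);print(" x",A,B,np.round(p[::8]).astype(int),cross(xs,p,170),cross(xs,p,190))
    # yaw from file's blue long edges
E
```

```text
top y prof [239 238 238 238 238 236 164 151 151 151 152 151 151 152 152 152 153 153
 153 152 153 153 153 153 176 242 242 242 242 242]
[(-54.5, '-'), (53.5, '+')] [(-55.8, '-'), (54.9, '+')]
 x -25 -15 [247 247 247 247 247 220 116  93 148 155 153 151 152 150 150 149 162 215
 237 239 240 237 236 237 236] [(-38.1, '-'), (4.8, '+')] [(-38.8, '-'), (6.3, '+')]
 x 15 25 [245 245 245 246 246 214 116 101 149 154 154 153 152 151 151 150 168 222
 239 239 241 239 237 238 237] [(-38.3, '-'), (4.2, '+')] [(-39.0, '-'), (5.7, '+')]
 x -8 8 [246 246 247 247 247 215 112  96 148 155 154 152 152 151 150 149 165 220
 238 239 240 238 237 238 237] [(-38.2, '-'), (4.5, '+')] [(-39.0, '-'), (5.9, '+')]
side y prof [208 208 207 206 207 196 160 131 131 133 133 132 132 132 132 132 133 132
 133 132 131 131 134 132 114  92 124 185 209 209]
[(-55.4, '-'), (70.3, '+')] [(-58.6, '-'), (72.7, '+')]
 x -25 -15 [198 144  99  85  86  90 101 119 132 134 133 132 132 131 130 141 164 183
 174 156 148 150 159 173 188] [(-57.8, '-'), (4.9, '+'), (12.9, '-'), (31.2, '+')] [(-59.3, '-'), (36.6, '+')]
 x 15 25 [206 155 108  90  88  90 100 119 131 134 133 133 133 132 130 142 168 185
 181 169 171 185 201 209 209] [(-57.1, '-'), (4.3, '+'), (15.6, '-'), (19.3, '+')] [(-58.5, '-'), (25.1, '+')]
 x -8 8 [203 149 103  87  86  89 100 119 131 134 133 133 132 130 132 143 168 192
 204 207 206 204 198 189 187] [(-57.5, '-'), (4.4, '+')] [(-58.9, '-'), (7.6, '+'), (31.4, '-'), (38.2, '+')]
```

Emit:
arm_command(
  moves=[
    [0.464,-0.121,-0.017,0,0,-0.499,0],
    [0.464,-0.121,-0.017,0,0,-0.499,0],
    [0.464,-0.121,-0.017,0,0,-0.499,0],
    [0.464,-0.121,-0.017,0,0,-0.499,0],
    [0.464,-0.121,-0.017,0,0,-0.499,0],
    [0.464,-0.121,-0.017,0,0,-0.499,0],
    [0.464,-0.121,-0.017,0,0,-0.499,0],
    [0.464,-0.121,-0.017,0,0,-0.499,0],
    [0.464,-0.121,-0.017,0,0,-0.499,0],
    [0.464,-0.121,-0.017,0,0,-0.499,0],
    [0.464,-0.121,-0.017,0,0,-0.499,0],
    [0.464,-0.121,-0.017,0,0,-0.499,0],
    [0.464,-0.121,-0.017,0,0,-0.499,0],
  ],
)

```text
time: 7.45
ee_pos: [548.3, 139.8, 200.6]
ee_rot: [-3.142, 0.0, 1.891]
force: [0.1, -0.1, -0.1]
grip_width: 88.1
gripper_force: 0.0
```

```bash
python3 - <<'E'
from workcell import robot
from h import *
d=pickle.load(open("top1.pkl","rb"))
o=[540,-175];xs,ys,R=rectify(d,o,-.178,3,(-200,330),(-150,150),1);R=R.astype(int)
blue=(R[...,2]-R[...,0])
for lo,hi in((-150,-60),(60,150)):
    pts=[]
    for i,x in enumerate(xs):
        m=(ys>lo)&(ys<hi);c=cross(ys[m],blue[i][m],30)
        c=[a for a,s in c if s==("+" if lo<0 else "-")]
        if c: pts.append((x,c[0] if lo<0 else c[-1]))
    p=np.array(pts);p=p[(p[:,0]>-140)&(p[:,0]<300)];
    for _ in range(4):
        k=np.polyfit(p[:,0],p[:,1],1);r=abs(p[:,1]-np.polyval(k,p[:,0]));p=p[r<max(1.5,2*r.std())]
    print(lo,len(p),"slope",k, "yaw",-.178+np.arctan(k[0]))
s=robot.get_state();p=s["ee_pos"];print(p,s["ee_rot"],s["force"])
print(delta([*p,s["ee_rot"][2]],[548.1,141.7,33,np.pi/2+.322]))
E
```

```text
-150 299 slope [ 1.02250846e-03 -1.18232902e+02] yaw -0.1769774918921648
60 417 slope [-3.71643726e-05  1.02052852e+02] yaw -0.17803716437260744
[548.32856258 139.7504688  200.61883791] [-3.14151660e+00  1.64600383e-04  1.89061185e+00] [ 0.13327211 -0.08855152 -0.05620641]
[ 1.922500e+00  3.959000e-01  1.676188e+02 -2.200000e-03]
```

Emit:
arm_command(
  moves=[
    [0.002,0,0.05,0,0,-0.002,0],
    [0.002,0,0.1,0,0,-0.002,0],
    [0.002,0,0.14,0,0,-0.002,0],
    [0.002,0,0.16,0,0,-0.002,0],
    [0.002,0,0.168,0,0,-0.002,0],
    [0.002,0,0.168,0,0,-0.002,0.2],
    [0.002,0,0.168,0,0,-0.002,0.3],
    [0.002,0,0.168,0,0,-0.002,0.4],
    [0.002,0,0.168,0,0,-0.002,0.6],
    [0.002,0,0.168,0,0,-0.002,0.6],
    [0.002,0,0.168,0,0,-0.002,0.6],
    [0.002,0,0.168,0,0,-0.002,0.6],
  ],
  newtons=15,
)

```text
time: 8.95
ee_pos: [547.9, 142.4, 33.2]
ee_rot: [3.141, 0.0, 1.894]
force: [-0.8, -1.1, 5.6]
grip_width: 49.9
gripper_force: 15.0
```

```bash
python3 - <<'E'
from h import *
print(delta([547.9,142.4,33.2,1.8935],[524.9,-172.5,110,np.pi/2-.1775]))
E
```

```text
[-291.3513 -121.6776  -76.8       0.5002]
```

Emit:
arm_command(
  moves=[
    [0,0,-0.015,0,0,0,0.6],
    [0,0,-0.04,0,0,0,0.6],
    [0,0,-0.07,0,0,0,0.6],
    [0,0,-0.097,0,0,0,0.6],
    [0,0,-0.097,0,0,0,0.6],
  ],
)

```text
time: 9.57
ee_pos: [548.9, 143.0, 132.2]
ee_rot: [3.137, 0.0, 1.894]
force: [0.7, 0.2, -0.3]
grip_width: 49.6
gripper_force: 15.0
```

Emit:
arm_command(
  moves=[
    [-0.015,-0.006,0,0,0,0.03,0.6],
    [-0.045,-0.02,0,0,0,0.08,0.6],
    [-0.08,-0.035,0,0,0,0.15,0.6],
    [-0.12,-0.05,0,0,0,0.22,0.6],
    [-0.16,-0.067,0,0,0,0.3,0.6],
    [-0.2,-0.084,0,0,0,0.37,0.6],
    [-0.235,-0.099,0,0,0,0.43,0.6],
    [-0.265,-0.111,0,0,0,0.47,0.6],
    [-0.284,-0.119,0,0,0,0.49,0.6],
    [-0.2914,-0.1217,0,0,0,0.5,0.6],
    [-0.2914,-0.1217,0,0,0,0.5,0.6],
    [-0.2914,-0.1217,0,0,0,0.5,0.6],
    [-0.2914,-0.1217,0,0,0,0.5,0.6],
    [-0.2914,-0.1217,0,0,0,0.5,0.6],
  ],
)

```text
time: 11.32
ee_pos: [524.8, -171.9, 129.7]
ee_rot: [3.142, -0.0, 1.395]
force: [0.6, -0.2, -0.1]
grip_width: 49.5
gripper_force: 15.0
```

```bash
python3 - <<'E'
from workcell import robot
from h import *
o=[]
for n,b in(("top",(310,120,430,220)),("side",(270,140,390,240))):
    d=robot.get_image(n); pickle.dump(d,open(n+"2.pkl","wb"))
    x0,y0,x1,y1=b;o.append(cv2.resize(d["image"][y0:y1,x0:x1,::-1],(390,int(390*(y1-y0)/(x1-x0)))))
h=max(i.shape[0] for i in o);c=np.zeros((h,790,3),np.uint8)
c[:o[0].shape[0],:390]=o[0];c[:o[1].shape[0],400:]=o[1]
cv2.imwrite("pics/hover.png",c)
s=robot.get_state();print(s["ee_pos"],s["ee_rot"],s["force"])
E
```

```text
[ 524.71218126 -172.25283287  129.68221663] [ 3.14154513e+00 -2.80208015e-05  1.39436373e+00] [ 0.46572507  0.56773845 -0.46294502]
```

View pics/hover.png

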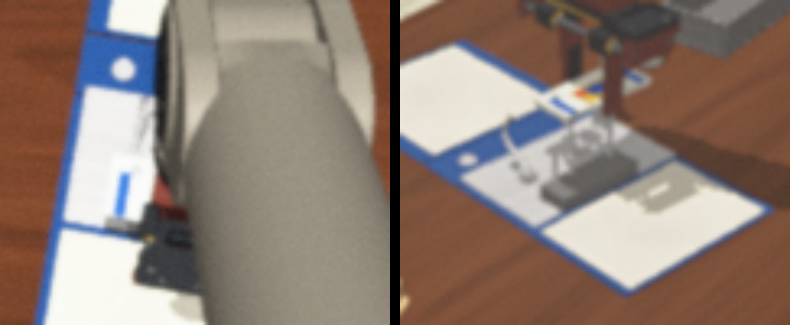

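```bash
python3 - <<'E'
from h import *
def stripes(d,o,yaw,z,lab):
    xs,ys,R=rectify(d,o,yaw,z,(-14,6),(-75,75),.5);R=R.astype(int);b=R[...,2]-R[...,0]
    p=b[(xs>-10)&(xs<0)].mean(0);g=R[...,2][(xs>-10)&(xs<0)].mean(0)
    out=[]
    for a,c in((-58,-34),(34,58)):
        m=(ys>a)&(ys<c);w=np.clip(p[m]-40,0,None);out.append((w*ys[m]).sum()/(w.sum()+1e-9))
    print(lab,"stripe y",np.round(out,2),"edges(blue)",cross(ys,g,150))
    # x extent of stripes
    xs,ys,R=rectify(d,o,yaw,z,(-40,40),(-75,75),.5);R=R.astype(int);b=R[...,2]-R[...,0]
    for y0 in out:
        q=b[:,(abs(ys-y0)<3)].mean(1);w=np.clip(q-40,0,None);print("   stripe x",round((w*xs).sum()/(w.sum()+1e-9),2))
yw=.322
for n in("top","side"): stripes(pickle.load(open(n+"0.pkl","rb")),[548.1,141.7],yw,31,n+"0")
for n in("top","side"): stripes(pickle.load(open(n+"2.pkl","rb")),[524.71,-172.25],1.3943-np.pi/2,127.7,n+"2")
E
```

```text
top0 stripe y [-48.26  47.97] edges(blue) [(-61.5, '+'), (10.3, '-'), (23.9, '+'), (61.4, '-')]
   stripe x -6.47
   stripe x -6.31
side0 stripe y [-50.4   45.79] edges(blue) [(-63.1, '+'), (6.7, '-'), (22.6, '+'), (62.8, '-')]
   stripe x -7.46
   stripe x -7.34
top2 stripe y [ 0.   48.11] edges(blue) [(25.3, '+')]
   stripe x 0.0
   stripe x -6.75
side2 stripe y [-51.42  45.39] edges(blue) [(21.7, '+'), (65.3, '-'), (72.7, '+')]
   stripe x -10.97
   stripe x -5.96
```

```bash
python3 - <<'E'
from h import *
o=[537.5,-175.5];yaw=-.1775
for n in("top","side"):
    d=pickle.load(open(n+"1.pkl","rb"))
    for z in(40,48,56,60):
        xs,ys,R=rectify(d,o,yaw,z,(-6,6),(-60,60),.5);g=R.mean(2)
        r=[]
        for c in(-40,40):
            m=abs(ys-c)<12;G=g[(abs(xs)<1.6)][:,m].mean(0);bg=np.median(G);w=np.clip(abs(G-bg)-8,0,None)
            r+=[(round(float((w*ys[m]).sum()/(w.sum()+1e-9)),2),round(float(bg)),round(float(G.min())))]
        print(n,z,r)
E
```

```text
top 40 [(-43.84, 128, 112), (46.2, 131, 123)]
top 48 [(-46.8, 151, 130), (34.46, 153, 141)]
top 56 [(-47.74, 172, 160), (40.5, 170, 162)]
top 60 [(-47.19, 186, 177), (40.75, 181, 174)]
side 40 [(-39.2, 186, 160), (39.79, 189, 160)]
side 48 [(-39.19, 187, 163), (40.08, 188, 158)]
side 56 [(-39.2, 187, 160), (39.85, 195, 167)]
side 60 [(-33.74, 172, 158), (41.48, 200, 184)]
```

Emit:
arm_command(
  moves=[
    [0,0,0.015,0,0,0,0.6],
    [0,0,0.03,0,0,0,0.6],
    [0,0,0.043,0,0,0,0.6],
    [0,0,0.052,0,0,0,0.6],
    [0,0,0.052,0,0,0,0.6],
    [0,0,0.052,0,0,0,0.6],
    [0,0,0.052,0,0,0,0.6],
  ],
)

```text
time: 12.3
ee_pos: [525.0, -172.7, 78.2]
ee_rot: [3.141, 0.0, 1.394]
force: [-0.7, -0.8, -0.6]
grip_width: 49.5
gripper_force: 15.0
```

```bash
python3 - <<'E'
from workcell import robot
from h import *
for n in("top","side"):
    d=robot.get_image(n); pickle.dump(d,open(n+"3.pkl","wb"))
s=robot.get_state();p=s["ee_pos"];print(p,s["ee_rot"],s["force"])
c=cv2.resize(d["image"][165:225,290:370,::-1],(800,600),interpolation=cv2.INTER_CUBIC)
cv2.imwrite("pics/low.png",c)
E
```

```text
[ 524.94512355 -172.67872755   78.09968924] [3.14070084e+00 1.33813775e-04 1.39372971e+00] [-0.27396606  0.44299828 -0.79294838]
```

View pics/low.png

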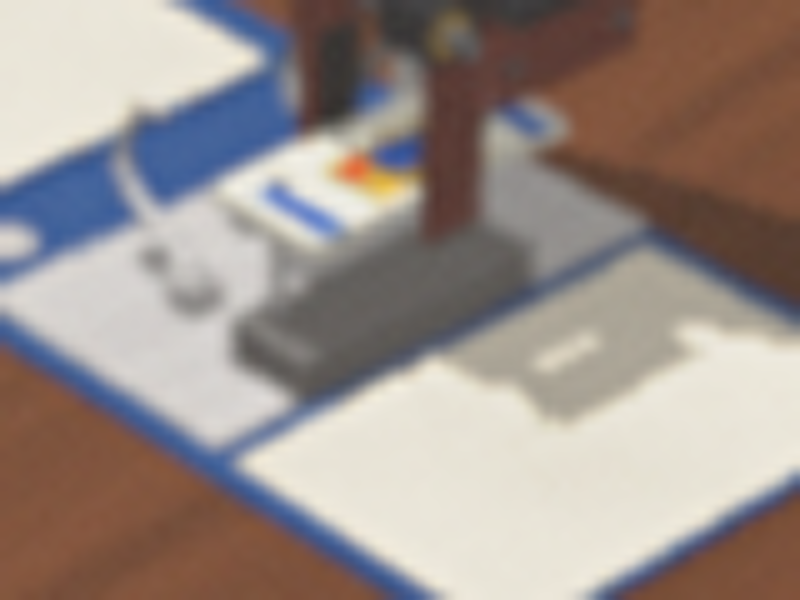

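The side crop shows the panel level over the posts. The +y stripe is at (300,208), the -y stripe at (525,120), and the +y post shows below the plate at (283,270). Next I compare stripes and posts in the same camera.

```bash
python3 - <<'E'
from h import *
o=[537.5,-175.5];yaw=-.1775
for n in("top","side"):
    d=pickle.load(open(n+"3.pkl","rb"))
    xs,ys,R=rectify(d,o,yaw,76,(-50,20),(-75,75),.5);R=R.astype(int);b=np.clip(R[...,2]-R[...,0]-50,0,None)
    for sg in(-1,1):
        # blob near stripe
        X,Y=np.meshgrid(xs,ys,indexing="ij");m=(abs(X+20)<24)&(abs(Y*sg-48)<9);w=b*m
        if w.sum()>500:
            print(n,sg,"stripe x,y",round((w*X).sum()/w.sum(),2),round((w*Y).sum()/w.sum(),2),"xspan",[round(float(v),1) for v in X[w>20][[0,-1]]])
d=pickle.load(open("side1.pkl","rb"))
for z in(30,40,50,58):
  for x in(-1,1):
    xs,ys,R=rectify(d,[o[0],o[1]],yaw,z,(x-.4,x+.6),(-60,60),.25);g=R.mean(2).mean(0);r=[]
    for c in(-40,40):
        m=abs(ys-c)<8;G=g[m];k=G.argmin();r.append((float(ys[m][k]),round(float(G[k])),[round(float(v)) for v in G[::8]]))
    print(z,x,r)
E
```

```text
top 1 stripe x,y -19.67 48.53 xspan [-43.5, -0.5]Traceback (most recent call last):
  File "<stdin>", line 10, in <module>
IndexError: index 0 is out of bounds for axis 0 with size 0
```

```bash
python3 - <<'E'
from h import *
o=[537.5,-175.5];yaw=-.1775
d=pickle.load(open("side3.pkl","rb"))
xs,ys,R=rectify(d,o,yaw,76,(-50,20),(-75,75),.5);R=R.astype(int);b=R[...,2]-R[...,0]
X,Y=np.meshgrid(xs,ys,indexing="ij")
for sg in(-1,1):
    m=(abs(X+20)<24)&(abs(Y*sg-48)<10);w=np.clip(b-40,0,None)*m;print(sg,b[m].max(),(w*X).sum()/w.sum(),(w*Y).sum()/w.sum())
d=pickle.load(open("side1.pkl","rb"))
for z in(36,44,52,58):
    xs,ys,R=rectify(d,o,yaw,z,(-1,1),(-60,60),.25);g=R.mean(2).mean(0);r=[]
    for c in(-40,40):
        m=abs(ys-c)<8;G=g[m];r.append((float(ys[m][G.argmin()]),[round(float(v)) for v in G[::8]]))
    print(z,r)
E
```

```text
-1 61 -27.7220199077446 -50.735008497208064
1 101 -19.699888573989295 45.70579899716591
36 [(-41.75, [185, 172, 161, 156, 160, 171, 184, 192]), (39.0, [192, 179, 167, 160, 161, 171, 183, 195])]
44 [(-41.0, [190, 180, 169, 162, 164, 173, 187, 196]), (39.25, [194, 181, 167, 159, 160, 170, 184, 196])]
52 [(-41.0, [192, 179, 166, 159, 161, 171, 185, 197]), (39.0, [196, 181, 167, 159, 159, 169, 183, 197])]
58 [(-39.25, [192, 186, 176, 167, 160, 162, 171, 181]), (40.25, [204, 198, 188, 178, 173, 178, 188, 199])]
```

Emit:
arm_command(
  moves=[
    [0.0004,0,0.003,0,0,0,0.6],
    [0.0004,0,0.006,0,0,0,0.6],
    [0.0004,0,0.0075,0,0,0,0.6],
    [0.0004,0,0.0085,0,0,0,0.6],
    [0.0004,0,0.0095,0,0,0,0.6],
    [0.0004,0,0.0105,0,0,0,0.6],
    [0.0004,0,0.0105,0,0,0,0.6],
  ],
)

```text
time: 13.28
ee_pos: [524.7, -172.2, 67.1]
ee_rot: [-3.142, -0.0, 1.394]
force: [0.0, 0.3, -0.5]
grip_width: 49.4
gripper_force: 15.0
```

Emit:
arm_command(
  moves=[
    [0,0,0.001,0,0,0,0.6],
    [0,0,0.002,0,0,0,0.6],
    [0,0,0.003,0,0,0,0.6],
    [0,0,0.004,0,0,0,0.6],
    [0,0,0.004,0,0,0,0.6],
  ],
)

```text
time: 13.9
ee_pos: [524.6, -172.1, 63.0]
ee_rot: [-3.141, -0.0, 1.394]
force: [0.2, 0.0, -0.4]
grip_width: 49.7
gripper_force: 15.0
```

Emit:
arm_command(
  moves=[
    [0,0,0.0015,0,0,0,0.6],
    [0,0,0.003,0,0,0,0.6],
    [0,0,0.005,0,0,0,0.6],
    [0,0,0.007,0,0,0,0.6],
    [0,0,0.009,0,0,0,0.6],
    [0,0,0.011,0,0,0,0.6],
    [0,0,0.013,0,0,0,0.6],
    [0,0,0.015,0,0,0,0.6],
    [0,0,0.015,0,0,0,0.6],
  ],
)

```text
time: 15.02
ee_pos: [524.6, -172.1, 47.9]
ee_rot: [-3.141, -0.0, 1.394]
force: [0.6, -0.6, -0.5]
grip_width: 49.7
gripper_force: 15.0
```

Free of contact. Continuing towards the bed.

Emit:
arm_command(
  moves=[
    [0,0,0.002,0,0,0,0.6],
    [0,0,0.004,0,0,0,0.6],
    [0,0,0.006,0,0,0,0.6],
    [0,0,0.008,0,0,0,0.6],
    [0,0,0.01,0,0,0,0.6],
    [0,0,0.012,0,0,0,0.6],
    [0,0,0.013,0,0,0,0.6],
    [0,0,0.014,0,0,0,0.6],
    [0,0,0.0145,0,0,0,0.6],
    [0,0,0.0145,0,0,0,0.6],
  ],
)

```text
time: 16.27
ee_pos: [524.7, -172.2, 33.7]
ee_rot: [3.142, -0.0, 1.394]
force: [0.4, 0.7, -0.5]
grip_width: 49.7
gripper_force: 15.0
```

Emit:
arm_command(
  moves=[
    [0,0,0.0005,0,0,0,0.6],
    [0,0,0.001,0,0,0,0.6],
    [0,0,0.0015,0,0,0,0.6],
    [0,0,0.0015,0,0,0,0.6],
  ],
)

```text
time: 16.77
ee_pos: [524.7, -172.2, 32.2]
ee_rot: [3.142, 0.0, 1.394]
force: [-0.1, 0.8, 0.5]
grip_width: 49.7
gripper_force: 15.0
```

Emit:
arm_command(
  moves=[
    [0,0,0.0004,0,0,0,0.6],
    [0,0,0.0004,0,0,0,0.6],
    [0,0,0.0004,0,0,0,0.38],
    [0,0,0.0004,0,0,0,0.32],
    [0,0,0.0004,0,0,0,0.3],
    [0,0,0.0004,0,0,0,0.3],
  ],
)

```text
time: 17.52
ee_pos: [524.7, -172.2, 31.7]
ee_rot: [-3.142, -0.0, 1.394]
force: [-0.3, -0.7, 0.2]
grip_width: 61.3
gripper_force: 0.0
```

Emit:
arm_command(
  moves=[
    [0,0,-0.01,0,0,0,0.3],
    [0,0,-0.04,0,0,0,0.3],
    [0,0,-0.09,0,0,0,0.3],
    [0,0,-0.14,0,0,0,0.3],
    [0,0,-0.165,0,0,0,0.3],
    [-0.03,0.025,-0.17,0,0,0,0.3],
    [-0.07,0.06,-0.17,0,0,0,0.3],
    [-0.1065,0.0885,-0.17,0,0,0,0.3],
    [-0.1065,0.0885,-0.17,0,0,0,0.3],
    [-0.1065,0.0885,-0.17,0,0,0,0.3],
    [-0.1065,0.0885,-0.17,0,0,0,0.3],
  ],
)

```text
time: 18.9
ee_pos: [592.9, -290.9, 202.1]
ee_rot: [-3.142, -0.001, 1.396]
force: [0.1, 0.7, 1.1]
grip_width: 61.2
gripper_force: 0.0
```

```bash
python3 - <<'E'
from workcell import robot
from h import *
o=[]
for n,b in(("top",(310,120,430,220)),("side",(270,130,390,230))):
    d=robot.get_image(n); pickle.dump(d,open(n+"4.pkl","wb"))
    x0,y0,x1,y1=b;o.append(cv2.resize(d["image"][y0:y1,x0:x1,::-1],(390,int(390*(y1-y0)/(x1-x0)))))
c=np.zeros((325,790,3),np.uint8);c[:,:390]=o[0];c[:,400:]=o[1]
cv2.imwrite("pics/placed.png",c)
s=robot.get_state();p=s["ee_pos"];print(p,s["ee_rot"],s["force"]);print(delta([*p,s["ee_rot"][2]],[592.7,-292.9,141.8,1.393]))
E
```

```text
[ 592.97799962 -291.35723969  202.16341356] [ 3.14147784e+00 -1.77382048e-04  1.39541623e+00] [-0.10001932  0.37969001 -0.17686319]
[-1.56760e+00 -4.60000e-03  6.03634e+01  2.40000e-03]
```

View pics/placed.png

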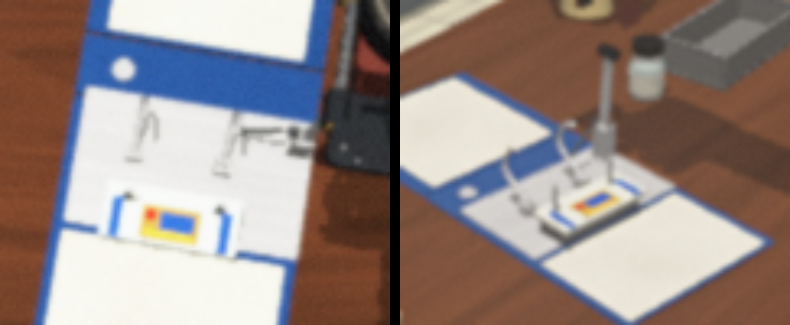

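The panel lies flat on the bed with both posts through its holes (top crop 128,195 and 220,210). Its painted part faces the back cover, and the lever is still upright. Now I pinch the lever end and close it.

Emit:
arm_command(
  moves=[
    [-0.0015,0,0.03,0,0,0.002,0.3],
    [-0.0015,0,0.05,0,0,0.002,0.3],
    [-0.0015,0,0.06,0,0,0.002,0.3],
    [-0.0015,0,0.06,0,0,0.002,1],
    [-0.0015,0,0.06,0,0,0.002,1],
    [-0.0015,0,0.06,0,0,0.002,1],
    [-0.0015,0,0.06,0,0,0.002,1],
    [-0.0015,0,0.06,0,0,0.002,1],
  ],
  newtons=20,
)

```text
time: 20.0
ee_pos: [592.5, -294.1, 142.3]
ee_rot: [-3.141, 0.0, 1.392]
force: [-2.9, 1.5, 5.3]
grip_width: 23.8
gripper_force: 20.0
```

Emit:
arm_command(
  moves=[
    [0.0095,0,0,0,0,0,1],
    [0.019,0,0.001,0,0,0,1],
    [0.0283,0,0.0029,0,0,0,1],
    [0.0374,0,0.0057,0,0,0,1],
    [0.0461,0,0.0094,0,0,0,1],
    [0.0544,0,0.014,0,0,0,1],
    [0.0623,0,0.0193,0,0,0,1],
    [0.0695,0,0.0254,0,0,0,1],
    [0.0761,0,0.0323,0,0,0,1],
    [0.082,0,0.0397,0,0,0,1],
    [0.0871,0,0.0477,0,0,0,1],
    [0.0914,0,0.0562,0,0,0,1],
    [0.0949,0,0.065,0,0,0,1],
    [0.0974,0,0.0742,0,0,0,1],
    [0.099,0,0.0835,0,0,0,1],
    [0.0997,0,0.093,0,0,0,1],
    [0.0997,0,0.0955,0,0,0,1],
    [0.0997,0,0.097,0,0,0,1],
    [0.0997,0,0.097,0,0,0,1],
  ],
)

```text
time: 22.38
ee_pos: [611.0, -190.8, 43.9]
ee_rot: [-3.14, -0.005, 1.395]
force: [0.6, 9.0, -2.7]
grip_width: 23.6
gripper_force: 20.0
```

Emit:
arm_command(
  moves=[
    [0,0,0,0,0,0,1],
    [0,0,0,0,0,0,1],
    [0,0,0,0,0,0,0.5],
    [0,0,0,0,0,0,0.3],
    [0,0,0,0,0,0,0.3],
    [0,0,-0.01,0,0,0,0.3],
    [0,0,-0.04,0,0,0,0.3],
    [0,0,-0.08,0,0,0,0.3],
    [0,0,-0.12,0,0,0,0.3],
    [0,0,-0.15,0,0,0,0.3],
    [-0.06,0,-0.15,0,0,0,0.3],
    [-0.12,0,-0.15,0,0,0,0.3],
    [-0.18,0,-0.15,0,0,0,0.3],
    [-0.24,0,-0.15,0,0,0,0.3],
    [-0.24,0,-0.15,0,0,0,0.3],
    [-0.24,0,-0.15,0,0,0,0.3],
  ],
)

```text
time: 24.38
ee_pos: [568.1, -431.5, 195.2]
ee_rot: [3.141, -0.001, 1.392]
force: [0.3, 1.0, -0.5]
grip_width: 61.8
gripper_force: 0.0
```

```bash
python3 - <<'E'
from workcell import robot
from h import *
o=[]
for n,b in(("top",(310,120,430,220)),("side",(270,130,390,230))):
    d=robot.get_image(n); pickle.dump(d,open(n+"5.pkl","wb"))
    x0,y0,x1,y1=b;o.append(cv2.resize(d["image"][y0:y1,x0:x1,::-1],(390,int(390*(y1-y0)/(x1-x0)))))
c=np.zeros((325,790,3),np.uint8);c[:,:390]=o[0];c[:,400:]=o[1]
cv2.imwrite("pics/closed.png",c)
a=pickle.load(open("top0.pkl","rb"));b=(320,130,415,205)
for q,l in((a,"before"),(pickle.load(open("top5.pkl","rb")),"after")):
    g=up(q,*b).max(2);k=big((g<60)[:320]);P=ray(q,px(k[:,0],*b[:2]),50);print(l,rect(P))
E
```

```text
before (array([ 609.25201416, -195.34962463]), [10.152680397033691, 22.494426727294922], np.float32(1.409118))
after (array([ 609.2432251 , -195.15319824]), [9.904507637023926, 22.531295776367188], np.float32(1.4179736))
```

View pics/closed.png

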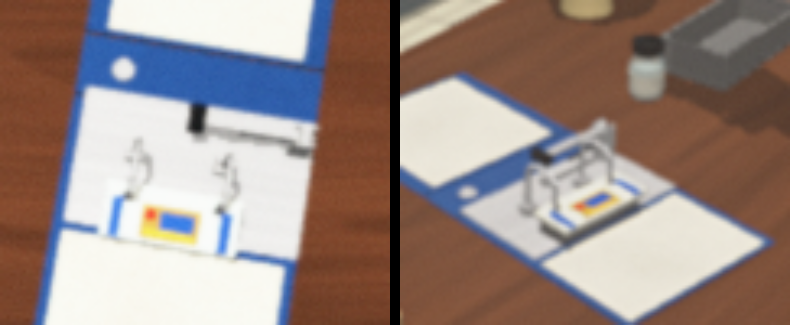

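The lever end is back at its starting spot (top crop 197,117), the rings are closed on the posts, and the panel is flat. I check the lever's height by depth and then hand in.

```bash
python3 - <<'E'
from workcell import robot
from h import *
D=[pickle.load(open(f"top{i}.pkl","rb"))["depth"][153:160,367:373] for i in(0,5)]
m=[float(np.median(np.sort(x[x>0])[:12])) for x in D];print(m)
if abs(m[0]-m[1])<2: print(robot.finish_job())
E
```

```text
[1023.5311889648438, 1023.52587890625]
the job is handed in; nothing more can be done
None
```

I filed the panel and handed the job in at about 24 s: it lies flat on the bed over both posts with its painted part towards the back cover, the lever is fully home (end height unchanged from the start by depth) and the rings are shut; one mistaken row moved the arm about 60 mm up and back while it let go of the raised lever, and I saw no effect from it.

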